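Make up the table kit and the sauce kit

TASK

Make up two kits from the stock on the board over the sink. The table kit goes on the kit board with round wells: pepper mill in the back well, salt shaker in the front well; the sauce kit goes on the board with square wells: spice jar in the back well, garlic in the front well. On each board load the tall thing at the back before the short one in front; stand everything upright and flat on the floor of its well, tip nothing over, and leave the spice tin, the tea light and the dropper bottle where they are.

Things in the scene. Friction and masses are not known exactly. Their poses are not given: they have to be found in the camera images.
- round_board: The kit board with two ROUND cork-lined wells. Wooden board fixed on the worktop, 204 x 100 x 10 mm. Origin: centre of its underside; x along its length to its back end (away from the robot; steel rail there 30 mm high, at x = +93 mm), z up. Wells 5 mm deep (floors 5 mm above the origin), at y = 0: back well 74 mm across at x = +42 mm, for the pepper mill; front well 62 mm across at x = -63 mm, for the salt shaker.
- square_board: The kit board with two SQUARE cork-lined wells. Wooden board fixed on the worktop, 204 x 100 x 10 mm. Origin: centre of its underside; x along its length to its back end (away from the robot; steel rail there 30 mm high, at x = +93 mm), z up. Wells 5 mm deep (floors 5 mm above the origin), at y = 0: back well 58 x 58 mm at x = +42 mm, for the spice jar; front well 74 x 74 mm at x = -63 mm, for the garlic.
- pepper_mill: Dark wooden pepper mill, 170 mm tall, 58 mm in diameter at the foot; its head (fixed) is a knob 50 mm across at its widest, 138 mm up, above a neck at 122 mm, with a small finial of 12 mm on top. About 0.18 kg. Origin: centre of its underside; z up. Stands on the board over the sink. A wall cupboard (beyond world x = 0.69 m, from 0.47 m up) and pans (beyond x = 0.61 m, from 0.64 m up) hang overhead.
- spice_jar: Slim round spice jar with a dark cap, 105 mm tall, 41 mm in diameter all the way up, about 0.11 kg. Origin: centre of its underside; z up. Stands on the pale wooden board laid over the sink, whose top is 23 mm above the worktop.
- salt_shaker: Grey-white salt shaker with a rounded top with holes, 90 mm tall, 44 mm in diameter over its lower 35 mm, narrowing above to a straight cap 34 mm across from 60 to 84 mm up. About 0.1 kg. Origin: centre of its underside; z up. Stands on the board over the sink.
- garlic: Bulb of garlic, standing on its root, 56 mm in diameter and 56 mm tall with a pointed top; widest (57 mm) from 12 to 30 mm above its underside, sloping inward above. About 0.04 kg. Origin: centre of its underside; z up. Stands on the board over the sink.
- spice_tin: Low round tin with a tan-and-cream lid, 62 mm in diameter, 35 mm tall, loose on the board over the sink among the stock. Bystander: leave alone. Origin: centre of its underside.
- tea_light: Tea light, a small round candle in a metal cup, 38 mm in diameter, 15 mm tall, loose on the worktop. Bystander: leave alone. Origin: centre of its underside.
- dropper: Small brown bottle with a black dropper top, 34 mm in diameter, 102 mm tall, loose on the worktop. Bystander: leave alone. Origin: centre of its underside.
Not all that is in view belongs to the job. Leave any green look-alike of the salt_shaker alone.

How it is judged:
By the outcome, as a careful person would: the job done as asked, in the order asked, and still so for the second after the job is handed in, with the robot touching nothing.
It also fails if it takes over 115 s, if anything falls off the work surface, if the arm or the gripper's body presses on something with over 40 N, if the wrist force passes 120 N, or if a joint passes its speed limit or range.

ROBOT

A 6-joint arm with a two-finger parallel gripper is mounted at the origin on a cart in front of the work surface, level with it; the furniture and walls round the work are solid. World frame = base frame: x ahead of the robot, y to its left, z up, the work surface at z = 0. Lengths are in m, angles in rad, forces in N, time in s.
With the tool pointing down it reaches from about 0.275 to 0.825 m from the base axis. Payload 4.9 kg.
Tool frame: the origin (TCP) lies on the centre line of the jaws, within the pads' length; the fingertips stand 25 mm ahead of it and the grasp point (between the pads) lies 6 mm ahead of it (manip.tip_reach is the distance from the TCP to the fingertips, in m); z points along the fingers, y is the line along which they close (so a half turn about z gives the same grasp; the last joint's range is limited). The gripper opens to 85 mm and grips with 20 to 120 N. Pads are 22 mm wide; open, the fingers measure 114 mm over their backs; the gripper's body (76 mm by 85 mm) begins 54 mm behind the grasp point. The pads swing forward as they close: fully open they stand 13 mm farther back than shut.
Start: joints at [-1.416, 0.326, -0.193, 1.052, 0, 1.437], TCP at [0.157, -0.527, 0.256] pointing down, gripper open.
Joint ranges: [-2.65, 2.65], [-0.97, 1.79], [-1.3, 1.35], [-1.93, 2.1], [-1.47, 1.37], [-3.14, 3.14]. Speed limits (rad/s): [2.57, 2.57, 3.14, 3.14, 3.14, 3.14].

INTERFACE

Orientations are given as [roll, pitch, yaw] about the fixed x, y, z axes, in that order (R = Rz(yaw) Ry(pitch) Rx(roll)).
In Python, from cell import manip gives the robot as it stands.
- The arm moves only by the tool jog_arm, never from a script. Its argument "plan" is a list that holds one entry, the list of rows, each a list of 4 numbers: the shift along the tool's x, y, z in m, then the turn about the tool's z in rad. In form: [[[dx, dy, dz, spin], ...]]. A call has 1 to 8 rows; each row shifts and turns the commanded pose from where the row before left it, along the tool's axes as they then stand; what a row does not reach is not made up. A row lasts 1/12 s, in which the tool goes at most 41.7 mm and 7.16 degrees, less where a joint would pass 70% of its speed; a pose out of reach is approached as far as the arm can. A call with a gripper value outside its range is refused whole. "claw" is the opening, from 0 (shut) to 1 (fully open), set as the call begins (left out, the last holds). The fingers move at their own pace and stop on an object; "squeeze" is the grip in N (left out, the last holds). Time passes only in rows, so rows that do not move let the fingers close. It gives the time, the measured TCP pose, the force, the opening and the grip force at its end, in the units of the state.
- manip.get_state(): the state, without advancing time (a new reading comes with each control period).
- manip.capture(name): name is "scene" or "side" or "wrist"; returns the picture (400x640x3 uint8, red, green, blue); there is no depth.
- manip.camera_params(name): a dict with "mtx" (3x3 intrinsics, pixels), "R" (3x3) and "t" (3): a world point X has camera coordinates R X + t. Camera axes: x right, y down, z forward; pixel columns grow to the right and rows downward; lengths in m; the calibration is good to about 2 mm. A picture is of the moment at which its call begins: read the wrist's pose just before it. camera_params takes no time and is no camera call; for the wrist camera it gives the pose at the moment of the call.
- manip.sign_off(): hands the job in; it is judged then, once.
The state is a dict: "time_s": time; "joints": joint angles; "qvel": joint speeds; "effort": joint torques, N m; "position": TCP position; "tcp_rot": TCP orientation; "ft_force": force on the tool from outside, world axes, zero at the start; "torque": the same for the moment, N m; "opening": finger opening in m; "finger_force": force on a finger pad.
Only numpy, scipy, OpenCV 4.12 (cv2) and the standard library are available. Lean on these libraries where they do the work, as an engineer would, in place of code of your own. Each camera call takes 0.05 s, during which the arm holds its last target. There are 200 camera calls.

## Working session

There is one attempt and no reset: what is moved stays moved. The work goes in short steps, Python scripts to look and compute and a tool call to move; the robot and the scene stay as the last step left them, time stands still between calls to the robot, and variables do not carry over. Pictures are saved under pics/ and viewed, at most 14 in all, crops included, and the job is handed in when it is done.

Besides the shell and the picture viewer there is one more tool, called after "Emit:" as name([rows], argument=value, ...), one row to a line, values as JSON. jog_arm: Moves the arm, as the interface text tells. Its arguments: {"type":"object","properties":{"plan":{"type":"array","items":{"type":"array","items":{"type":"array","items":{"type":"number"}}}},"claw":{"type":"number"},"squeeze":{"type":"number"}},"required":["plan"]}

```bash
ls; mkdir -p pics; python3 - <<'E'
from cell import manip
import cv2
print(manip.get_state(), manip.tip_reach)
for n in ("scene","side"):
    im=manip.capture(n); cv2.imwrite(f"pics/{n}0.png",cv2.cvtColor(im,cv2.COLOR_RGB2BGR)); print(n,manip.camera_params(n))
E
```

```text
pics
{'time_s': 0.0, 'joints': array([-1.41623201e+00,  3.26977189e-01, -1.93594915e-01,  1.05199703e+00,
       -1.20108459e-05,  1.43660093e+00]), 'qvel': array([-5.90844336e-04, -2.04890741e-03,  2.24003973e-04, -9.79859894e-04,
        1.61447645e-03, -6.90461335e-05]), 'effort': array([-3.01934706e-04, -4.43400943e+01,  2.62437397e+01,  1.54778600e-02,
       -2.38945659e-04, -1.15639619e-05]), 'position': array([ 0.15654537, -0.52668197,  0.25547948]), 'tcp_rot': array([-3.13983418e+00, -2.25285910e-04,  2.88759527e-01]), 'ft_force': array([1.20608336, 0.69746843, 0.36037553]), 'torque': array([ 0.01186086,  0.0146182 , -0.01509817]), 'finger_force': 0.0, 'opening': 0.08556222626131502} 0.025
scene {'mtx': array([[466.29052219,   0.        , 326.71852876],
       [  0.        , 466.29052219, 205.52186531],
       [  0.        ,   0.        ,   1.        ]]), 'R': array([[-0.44716956, -0.89438427,  0.01077771],
       [-0.52099804,  0.25065363, -0.81592512],
       [ 0.72704912, -0.37047204, -0.57805713]]), 't': array([0.25180056, 0.33528946, 0.81636601])}
side {'mtx': array([[369.51236728,   0.        , 322.35236219],
       [  0.        , 369.51236728, 198.81173109],
       [  0.        ,   0.        ,   1.        ]]), 'R': array([[ 0.99118792, -0.13212231, -0.00949767],
       [-0.0727987 , -0.48343006, -0.87235069],
       [ 0.11066553,  0.86535488, -0.48878837]]), 't': array([-0.54690187,  0.08060414,  0.86568035])}
```

View pics/scene0.png

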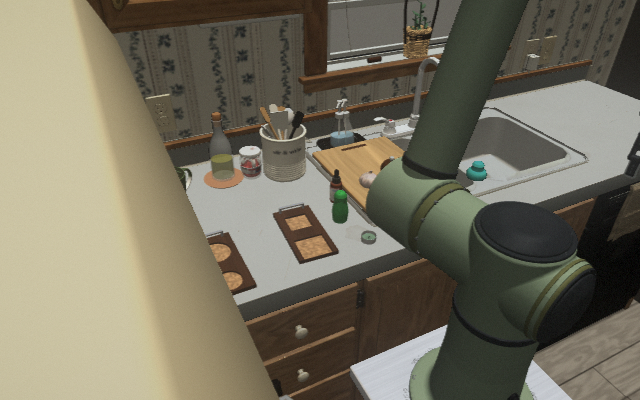

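View pics/side0.png

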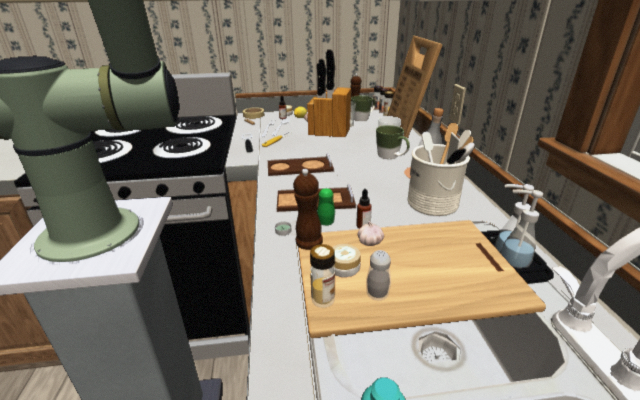

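Side view: mill (308,210), jar (322,275), tin (346,260), grey salt shaker (379,274), garlic (371,234), green look-alike (326,207), dropper (364,210), tea light (283,229); round board (300,166), square board (315,199). In the scene view the arm hides the stock. I'll enlarge the side crop.

```bash
cat > h.py <<'E'
import numpy as np, cv2
from cell import manip
def ray(cam,uv):
    c=manip.camera_params(cam) if isinstance(cam,str) else cam
    R,t=np.array(c["R"]),np.array(c["t"])
    return -R.T@t, R.T@np.linalg.inv(c["mtx"])@np.array([*uv,1.])
def onz(cam,uv,z):
    o,d=ray(cam,uv); return o+d*(z-o[2])/d[2]
def proj(cam,X):
    c=manip.camera_params(cam) if isinstance(cam,str) else cam
    p=np.array(c["mtx"])@(np.array(c["R"])@np.asarray(X,float)+c["t"]); return p[:2]/p[2]
E
python3 - <<'E'
from h import *
im=cv2.imread("pics/side0.png")
cv2.imwrite("pics/side0c.png",cv2.resize(im[140:320,250:490],(800,600),interpolation=cv2.INTER_CUBIC))
for n,uv,z in [("mill",(308,246),.023),("jar",(322,300),.023),("salt",(378,294),.023),("garlic",(370,243),.023),("tin",(346,272),.023),("tea",(283,231),.007),("dropper",(364,228),0),("green",(326,222),0),("rb",(300,166),.01),("sb",(315,199),.01)]: print(n,onz("side",uv,z).round(3))
E
```

```text
mill [ 0.501 -0.155  0.023]
jar [ 0.51  -0.314  0.023]
salt [ 0.609 -0.313  0.023]
garlic [ 0.632 -0.164  0.023]
tin [ 0.564 -0.248  0.023]
tea [ 0.451 -0.068  0.007]
dropper [ 0.641 -0.073  0.   ]
green [ 0.556 -0.034  0.   ]
rb [0.519 0.284 0.01 ]
sb [0.541 0.066 0.01 ]
```

View pics/side0c.png

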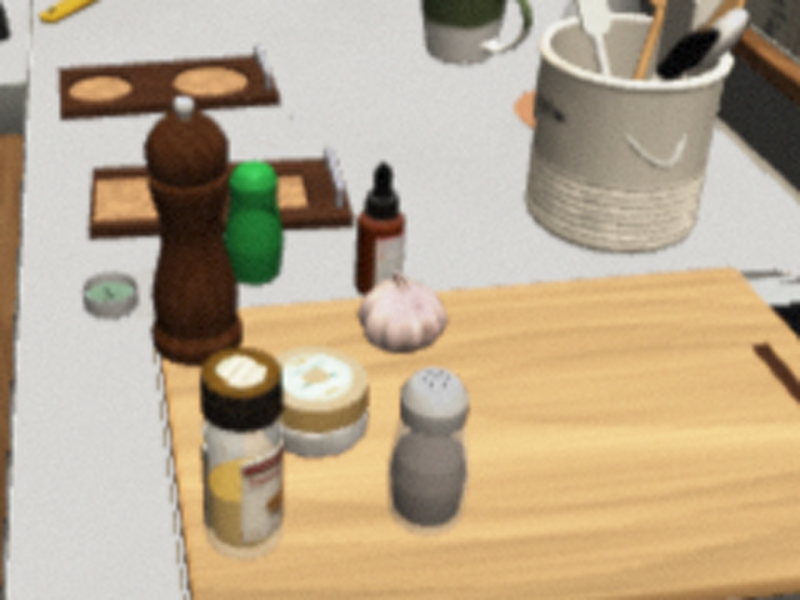

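The stock is told apart: grey-white shaker at crop (430,450), side pixel (379,274), fits "grey-white with holes"; the green one at crop (255,220) is the look-alike. Next, the wrist camera geometry and a helper for move increments.

```bash
cat >> h.py <<'E'
from scipy.spatial.transform import Rotation as Ro
def go(x,y,z,yaw=None,s=None):
    "increments: first spin, then shift in the turned tool frame"
    s=s or manip.get_state(); p=s["position"]; R=Ro.from_euler("xyz",s["tcp_rot"])
    y0=s["tcp_rot"][2]; sp=0 if yaw is None else -((yaw-y0+np.pi)%(2*np.pi)-np.pi)
    d=np.array([x,y,z])-p
    print("t %.2f pos"%s["time_s"],p.round(4),"rpy",s["tcp_rot"].round(3),"spin",round(sp,3),"rows",round(abs(sp)/.125,1),
      "shift before spin",R.inv().apply(d).round(4),"after",(R*Ro.from_euler("z",sp)).inv().apply(d).round(4),
      "n",round(np.linalg.norm(d)/.0417,1),"open",round(s["opening"],4),"q6",s["joints"][5].round(2))
E
python3 - <<'E'
from h import *
c=manip.camera_params("wrist"); s=manip.get_state()
R=Ro.from_euler("xyz",s["tcp_rot"]).as_matrix()
o=-c["R"].T@c["t"]; print(c["mtx"][0,0],"cam in tool",R.T@(o-s["position"]),"\n",R.T@c["R"].T)
go(.45,-.23,.36,0)
E
```

```text
336.36474894712205 cam in tool [ 0.06758964  0.00024402 -0.11786458] 
 [[ 2.06587309e-04 -9.63252669e-01 -2.68596822e-01]
 [ 9.99999574e-01  4.40488158e-04 -8.10561240e-04]
 [ 8.99088998e-04 -2.68596540e-01  9.63252350e-01]]
t 0.10 pos [ 0.1566 -0.5267  0.2556] rpy [-3.14  -0.     0.289] spin 0.289 rows 2.3 shift before spin [ 0.3658 -0.201  -0.104 ] after [ 0.2934 -0.2969 -0.104 ] n 10.3 open 0.0857 q6 1.44
```

Emit:
jog_arm([
  [[0,0,-0.03,0.1],[0,0,-0.03,0.1],[0,0,-0.02,0.089],[0.028,-0.025,0,0],[0.028,-0.025,0,0],[0.028,-0.025,0,0],[0.028,-0.025,0,0],[0.028,-0.025,0,0]],
], claw=1)

```text
time_s: 0.77
position: [0.2975, -0.4008, 0.336]
tcp_rot: [-3.141, 0.0, -0.001]
ft_force: [0.7, -0.3, -0.0]
opening: 0.0857
finger_force: 0.0
```

Emit:
jog_arm([
  [[0.028,-0.025,0,0],[0.028,-0.025,0,0],[0.028,-0.025,0,0],[0.028,-0.025,0,0],[0.028,-0.025,0,0],[0.028,-0.025,0,0],[0.028,-0.025,0,0],[0,0,0,0]],
])

```text
time_s: 1.43
position: [0.4963, -0.2229, 0.3356]
tcp_rot: [-3.139, -0.001, 0.007]
ft_force: [-0.5, -0.4, 0.3]
opening: 0.0855
finger_force: 0.0
```

```bash
python3 - <<'E'
from h import *
import json
go(.5,-.22,.34,0)
c=manip.camera_params("wrist"); im=manip.capture("wrist"); np.savez("w1.npz",**c)
cv2.imwrite("pics/w1.png",cv2.cvtColor(im,cv2.COLOR_RGB2BGR))
for n,X in dict(mill=(.501,-.14,.023),jar=(.51,-.3,.023),salt=(.609,-.3,.023),garlic=(.632,-.14,.023)).items(): print(n,proj("wrist",X))
E
```

```text
t 1.43 pos [ 0.4963 -0.2229  0.3356] rpy [-3.139e+00 -1.000e-03  7.000e-03] spin 0.007 rows 0.1 shift before spin [ 0.0037 -0.0029 -0.0044] after [ 0.0037 -0.0029 -0.0044] n 0.2 open 0.0855 q6 2.58
mill [250.51016684 159.51025833]
jar [375.76134569 153.17530923]
salt [380.15650351  69.9661273 ]
garlic [245.24181833  48.26068287]
```

View pics/w1.png

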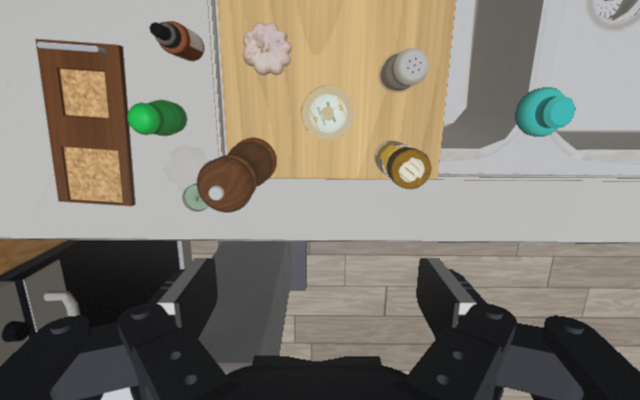

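Wrist view: mill finial (216,193), jar cap (410,170), salt top (411,67), garlic (268,48), tin (328,111), green look-alike (146,118), dropper (175,40), tea light (196,197), square board wells near (84,93) and (94,176).

```bash
python3 - <<'E'
from h import *
c=dict(np.load("w1.npz"))
for n,uv,z in [("mill finial",(216,193),.193),("mill knob",(227,182),.161),("mill foot",(254,158),.023),("jar cap",(410,170),.128),("salt top",(412,66),.110),("garlic",(268,48),.05),("tin",(328,111),.058),("green",(145,118),.09),
 ("drop",(163,31),.1),("tea",(196,197),.015)]:
    print(n,onz(c,uv,z).round(4))
im=cv2.imread("pics/w1.png")
hsv=cv2.cvtColor(im,cv2.COLOR_BGR2HSV)[:, :140]
m=cv2.inRange(hsv,(5,60,110),(25,200,255)); m=cv2.morphologyEx(m,cv2.MORPH_OPEN,np.ones((3,3)));m=cv2.morphologyEx(m,cv2.MORPH_CLOSE,np.ones((7,7)))
for k in cv2.findContours(m,0,2)[0]:
    if cv2.contourArea(k)>800:
        r=cv2.minAreaRect(k); P=[onz(c,q,.006)for q in cv2.boxPoints(r)]
        print(r,np.mean(P,0).round(4),"sides",[np.linalg.norm(P[i]-P[i-1]).round(4) for i in range(4)])
print([onz(c,q,.01).round(4) for q in [(37,39),(122,45),(133,206),(59,202)]])
E
```

```text
mill finial [ 0.5003 -0.1426  0.193 ]
mill knob [ 0.5026 -0.1432  0.161 ]
mill foot [ 0.5053 -0.1421  0.023 ]
jar cap [ 0.509  -0.3137  0.128 ]
salt top [ 0.6057 -0.3125  0.11  ]
garlic [ 0.6305 -0.1678  0.05  ]
tin [ 0.5639 -0.2349  0.058 ]
green [ 0.5555 -0.0421  0.09  ]
drop [ 0.6365 -0.0747  0.1   ]
tea [ 0.4511 -0.0602  0.015 ]
((28.5, 255.5), (33.0, 57.0), 90.0) [0.3592 0.1936 0.006 ] sides [np.float64(0.0534), np.float64(0.0815), np.float64(0.0528), np.float64(0.0839)]
((93.5, 174.0), (56.0, 59.0), 90.0) [0.4789 0.079  0.006 ] sides [np.float64(0.0782), np.float64(0.0781), np.float64(0.0775), np.float64(0.0817)]
((84.5, 93.0), (50.0, 49.0), 90.0) [0.5832 0.0727 0.006 ] sides [np.float64(0.0615), np.float64(0.0611), np.float64(0.0611), np.float64(0.0635)]
[array([0.6452, 0.1164, 0.01  ]), array([0.6393, 0.0145, 0.01  ]), array([0.4364, 0.0294, 0.01  ]), array([0.4413, 0.1302, 0.01  ])]
```

Emit:
jog_arm([
  [[0,0,0,-0.12],[0,0,0,-0.12],[0,0,0,-0.12],[0,0,0,-0.12],[0,0,0,-0.12],[0,0,0,-0.12],[0,0,0,-0.12],[0,0,0,-0.12]],
])

```text
time_s: 2.15
position: [0.4917, -0.2282, 0.336]
tcp_rot: [-3.141, 0.0, 0.964]
ft_force: [-0.1, -0.8, 0.4]
opening: 0.0853
finger_force: 0.0
```

Emit:
jog_arm([
  [[0,0,0,-0.12],[0,0,0,-0.12],[0,0,0,-0.12],[0,0,0,-0.12],[0,0,0,-0.124],[0.04,0.003,0.02,0],[0.04,0.002,0.02,0],[0,0,0.01,0]],
])

```text
time_s: 2.82
position: [0.4959, -0.1487, 0.2871]
tcp_rot: [-3.138, -0.004, 1.567]
ft_force: [-0.6, 0.3, -1.2]
opening: 0.0857
finger_force: 0.0
```

```bash
python3 - <<'E'
from h import *
go(.5015,-.143,.163,1.571)
c=manip.camera_params("wrist"); im=manip.capture("wrist"); np.savez("w2.npz",**c)
cv2.imwrite("pics/w2.png",cv2.cvtColor(im,cv2.COLOR_RGB2BGR))
E
```

```text
t 2.82 pos [ 0.4959 -0.1487  0.2871] rpy [-3.138 -0.004  1.567] spin -0.004 rows 0.0 shift before spin [0.0053 0.006  0.1241] after [0.0052 0.006  0.1241] n 3.0 open 0.0857 q6 1.14
```

View pics/w2.png

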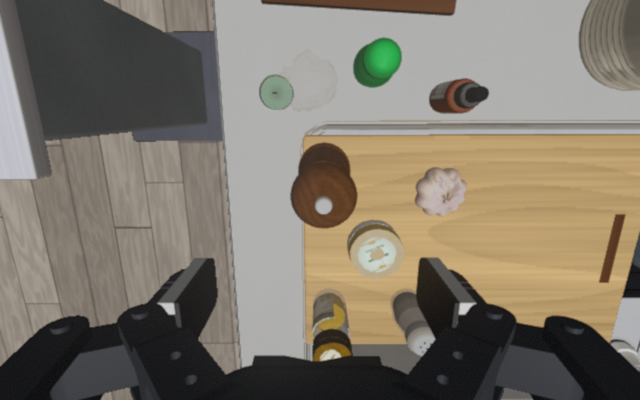

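Mill finial now at (323,205), garlic (441,191), jar cap (333,352), tin (378,254).

```bash
python3 - <<'E'
from h import *
c=dict(np.load("w2.npz"))
for n,uv,z in [("mill finial",(323,205),.193),("knob",(324,194),.161),("foot",(325,168),.028),("garlic",(441,191),.05)]: print(n,onz(c,uv,z).round(4))
go(.5015,-.143,.163,1.571)
E
```

```text
mill finial [ 0.4995 -0.14    0.193 ]
knob [ 0.5008 -0.1403  0.161 ]
foot [ 0.5044 -0.1422  0.028 ]
garlic [ 0.6295 -0.1641  0.05  ]
t 2.87 pos [ 0.4955 -0.1507  0.2858] rpy [-3.136e+00 -2.000e-03  1.566e+00] spin -0.005 rows 0.0 shift before spin [0.0074 0.0066 0.1228] after [0.0074 0.0067 0.1228] n 3.0 open 0.085 q6 1.14
```

Emit:
jog_arm([
  [[0.009,0.0055,0.03,0],[0,0,0.03,0],[0,0,0.01,0],[0,0,0,0],[0,0,0,0]],
])

```text
time_s: 3.28
position: [0.5032, -0.1451, 0.2196]
tcp_rot: [-3.141, 0.0, 1.562]
ft_force: [1.1, -0.6, 0.9]
opening: 0.0851
finger_force: 0.0
```

```bash
python3 - <<'E'
from h import *
for i in range(3): manip.capture("side"); go(.501,-.1415,.163,1.571)
E
```

```text
t 3.33 pos [ 0.5039 -0.1452  0.2204] rpy [3.140e+00 1.000e-03 1.562e+00] spin -0.009 rows 0.1 shift before spin [ 0.0037 -0.003   0.0574] after [ 0.0038 -0.003   0.0574] n 1.4 open 0.0852 q6 1.16
t 3.38 pos [ 0.5043 -0.1452  0.2208] rpy [3.139e+00 1.000e-03 1.563e+00] spin -0.008 rows 0.1 shift before spin [ 0.0037 -0.0035  0.0578] after [ 0.0038 -0.0034  0.0578] n 1.4 open 0.0853 q6 1.16
t 3.43 pos [ 0.5044 -0.1451  0.2209] rpy [3.139e+00 1.000e-03 1.563e+00] spin -0.008 rows 0.1 shift before spin [ 0.0036 -0.0036  0.0579] after [ 0.0036 -0.0036  0.0579] n 1.4 open 0.0852 q6 1.16
```

Emit:
jog_arm([
  [[0.0035,-0.003,0.02,0],[0,0,0.02,0],[0,0,0.017,0],[0,0,0,0],[0,0,0,0],[0,0,0,0]],
])

```text
time_s: 3.93
position: [0.5015, -0.141, 0.1637]
tcp_rot: [3.14, 0.001, 1.564]
ft_force: [0.2, -0.7, 0.1]
opening: 0.0853
finger_force: 0.0
```

Emit:
jog_arm([
  [[0,0,0,0],[0,0,0,0],[0,0,0,0],[0,0,0,0],[0,0,0,0],[0,0,0,0],[0,0,0,0],[0,0,0,0]],
], claw=0, squeeze=40)

```text
time_s: 4.6
position: [0.5013, -0.1408, 0.1633]
tcp_rot: [3.139, 0.001, 1.564]
ft_force: [-1.0, 1.4, 5.5]
opening: 0.0473
finger_force: 40.6
```

Emit:
jog_arm([
  [[0,0,-0.01,0],[0,0,-0.01,0],[0,0,-0.01,0],[0,0,0,0],[0,0,0,0]],
])

```text
time_s: 5.02
position: [0.5011, -0.1407, 0.1931]
tcp_rot: [3.14, 0.001, 1.564]
ft_force: [-0.1, -0.1, -2.0]
opening: 0.0468
finger_force: 41.3
```

```bash
python3 - <<'E'
from h import *
im=manip.capture("side"); im=cv2.cvtColor(im,cv2.COLOR_RGB2BGR)
cv2.imwrite("pics/s3.png",cv2.resize(im[120:270,230:390],(640,600),interpolation=cv2.INTER_CUBIC))
go(.501,-.1415,.275,1.571)
E
```

```text
t 5.07 pos [ 0.5006 -0.1405  0.1924] rpy [3.141 0.    1.564] spin -0.007 rows 0.1 shift before spin [-0.001   0.0004 -0.0826] after [-0.001   0.0004 -0.0826] n 2.0 open 0.0471 q6 1.16
```

View pics/s3.png

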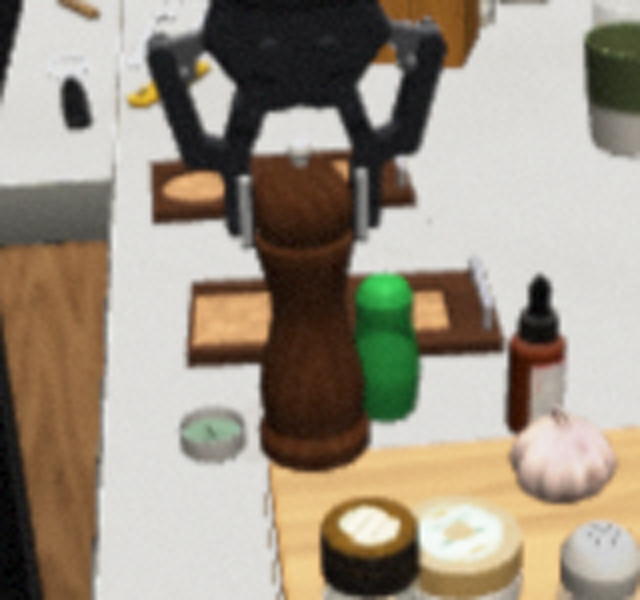

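Mill hangs upright between the pads, clear of everything. Lifting and travelling towards the round board.

Emit:
jog_arm([
  [[0,0,-0.03,0],[0,0,-0.035,0],[0.02,0,-0.02,0],[0.035,0,0,0],[0.035,0,0,0],[0.035,0,0,0],[0.035,0,0,0],[0.035,0,0,0]],
])

```text
time_s: 5.73
position: [0.5012, 0.0561, 0.2766]
tcp_rot: [-3.141, -0.0, 1.563]
ft_force: [1.2, 0.3, -0.9]
opening: 0.0474
finger_force: 41.9
```

Emit:
jog_arm([
  [[0.035,0,0,0],[0.035,0,0,0],[0.035,0,0,0],[0.02,0,0,0],[0.01,0,0,0],[0,0,0,0],[0,0,0,0],[0,0,0,0]],
])

```text
time_s: 6.4
position: [0.5027, 0.1883, 0.2768]
tcp_rot: [-3.141, 0.001, 1.562]
ft_force: [0.4, -0.3, -0.9]
opening: 0.0473
finger_force: 41.8
```

```bash
python3 - <<'E'
from h import *
go(.501,-.1415,.275,1.571)
c=manip.camera_params("wrist"); im=manip.capture("wrist"); np.savez("w3.npz",**c)
cv2.imwrite("pics/w3.png",cv2.cvtColor(im,cv2.COLOR_RGB2BGR))
im=cv2.imread("pics/side0.png")
for uv in [(280,166.4),(313,164)]: print(onz("side",uv,.006))
E
```

```text
t 6.40 pos [0.5027 0.1883 0.2768] rpy [-3.141e+00  1.000e-03  1.562e+00] spin -0.009 rows 0.1 shift before spin [-0.3298  0.0011  0.0021] after [-0.3298 -0.0018  0.0021] n 7.9 open 0.0473 q6 1.8
[0.45618893 0.30001579 0.006     ]
[0.5618496  0.30257203 0.006     ]
```

View pics/w3.png

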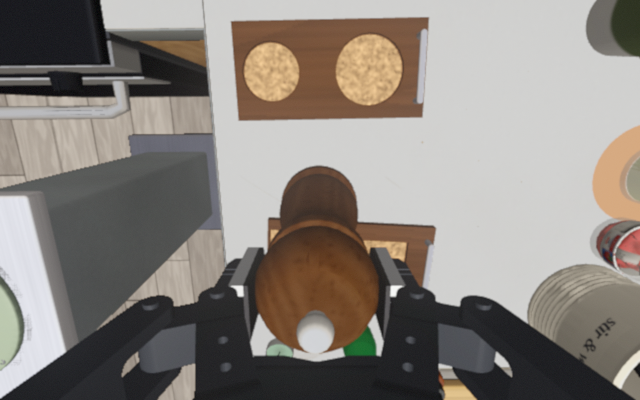

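Round wells: front (271,72), back (369,69); mill held upright. Measuring.

```bash
python3 - <<'E'
from h import *
c=dict(np.load("w3.npz")); im=cv2.imread("pics/w3.png")
hsv=cv2.cvtColor(im,cv2.COLOR_BGR2HSV)[:125]
m=cv2.inRange(hsv,(5,60,140),(25,200,255)); m[:,:235]=0; m=cv2.morphologyEx(cv2.morphologyEx(m,cv2.MORPH_CLOSE,np.ones((5,5))),cv2.MORPH_OPEN,np.ones((5,5)))
P=[]
for k in cv2.findContours(m,0,2)[0]:
    if cv2.contourArea(k)>800:
        e=cv2.fitEllipse(k); p=onz(c,e[0],.006); P.append(p)
        r=onz(c,(e[0][0]+e[1][0]/2,e[0][1]),.006)-p
        print(np.round(e[0],1),p.round(4),"diam",2*np.linalg.norm(r))
print(np.linalg.norm(P[0]-P[1]))
b=max(P,key=lambda p:p[0]); go(*b[:2],.275); go(*b[:2],.151)
print("mill foot in view",onz(c,(319,190),.145))
E
```

```text
[271.2  71.5] [0.4542 0.2972 0.006 ] diam 0.05937108079563273
[368.4  69.3] [0.5592 0.2985 0.006 ] diam 0.0711958449090719
0.10493126602757248
t 6.45 pos [0.5028 0.1881 0.2769] rpy [-3.141e+00  1.000e-03  1.562e+00] spin 0 rows 0.0 shift before spin [0.1108 0.0554 0.0018] after [0.1108 0.0554 0.0018] n 3.0 open 0.0475 q6 1.8
t 6.45 pos [0.5028 0.1881 0.2769] rpy [-3.141e+00  1.000e-03  1.562e+00] spin 0 rows 0.0 shift before spin [0.1109 0.0554 0.1258] after [0.1109 0.0554 0.1258] n 4.2 open 0.0475 q6 1.8
mill foot in view [0.50430368 0.19783351 0.145     ]
```

Emit:
jog_arm([
  [[0.028,0.014,0,0],[0.028,0.014,0,0],[0.028,0.014,0,0],[0.027,0.0135,0.01,0],[0,0,0.03,0],[0,0,0.03,0],[0,0,0,0],[0,0,0,0]],
])

```text
time_s: 7.12
position: [0.558, 0.2984, 0.2056]
tcp_rot: [-3.137, 0.002, 1.562]
ft_force: [-0.2, 0.2, -0.9]
opening: 0.0472
finger_force: 42.2
```

```bash
python3 - <<'E'
from h import *
go(.5592,.2985,.1475,1.571)
E
```

```text
t 7.12 pos [0.558  0.2984 0.2056] rpy [-3.137e+00  2.000e-03  1.562e+00] spin -0.009 rows 0.1 shift before spin [0.0003 0.0014 0.0581] after [0.0002 0.0014 0.0581] n 1.4 open 0.0472 q6 1.95
```

Emit:
jog_arm([
  [[0,0.0012,0.02,0],[0,0,0.02,0],[0,0,0.012,0],[0,0,0.004,0],[0,0,0.002,0],[0,0,0,0],[0,0,0,0],[0,0,0,0]],
])

```text
time_s: 7.78
position: [0.5612, 0.3003, 0.1507]
tcp_rot: [3.139, -0.001, 1.564]
ft_force: [-0.4, 0.3, -1.6]
opening: 0.0469
finger_force: 42.2
```

```bash
python3 - <<'E'
from h import *
go(.5592,.2985,.1455,1.571); manip.capture("side"); s=manip.get_state(); print(s["position"],s["ft_force"],s["torque"])
E
```

```text
t 7.78 pos [0.5612 0.3003 0.1507] rpy [ 3.139e+00 -1.000e-03  1.564e+00] spin -0.007 rows 0.1 shift before spin [-0.0019 -0.002   0.0052] after [-0.0018 -0.002   0.0052] n 0.1 open 0.0469 q6 1.95
[0.56099944 0.30036876 0.1504167 ] [-0.93365082 -0.11453556 -1.48947777] [ 0.01495345 -0.03087809 -0.00043788]
```

Emit:
jog_arm([
  [[-0.0015,-0.0015,0.002,0],[0,0,0.002,0],[0,0,0.001,0],[0,0,0,0],[0,0,0,0],[0,0,0,0]],
])

```text
time_s: 8.33
position: [0.5589, 0.299, 0.1454]
tcp_rot: [3.141, -0.001, 1.564]
ft_force: [-2.3, -0.3, 5.5]
opening: 0.0471
finger_force: 42.4
```

Emit:
jog_arm([
  [[0,0,0,0],[0,0,0,0],[0,0,0,0],[0,0,0,0],[0,0,0,0],[0,0,0,0],[0,0,0,0],[0,0,0,0]],
], claw=1)

```text
time_s: 9.0
position: [0.5587, 0.2987, 0.144]
tcp_rot: [-3.141, 0.0, 1.564]
ft_force: [-0.3, 0.4, 0.7]
opening: 0.0855
finger_force: 0.0
```

Emit:
jog_arm([
  [[0,0,-0.02,0],[0,0,-0.03,0],[0,0,-0.035,0],[0,0,-0.035,0],[0,0,-0.02,0],[-0.02,0,0,0],[-0.035,0,0,0],[-0.035,0,0,0]],
])

```text
time_s: 9.67
position: [0.5582, 0.2086, 0.2846]
tcp_rot: [3.14, -0.0, 1.566]
ft_force: [0.1, -1.1, -0.3]
opening: 0.0856
finger_force: 0.0
```

```bash
python3 - <<'E'
from h import *
go(.509,-.3137,.23,1.571)
im=manip.capture("side"); cv2.imwrite("pics/s4.png",cv2.resize(cv2.cvtColor(im,cv2.COLOR_RGB2BGR)[80:310,230:470],(626,600)))
c=manip.camera_params("wrist"); im=manip.capture("wrist"); np.savez("w4.npz",**c)
cv2.imwrite("pics/w4.png",cv2.cvtColor(im,cv2.COLOR_RGB2BGR))
E
```

```text
t 9.67 pos [0.5582 0.2086 0.2846] rpy [ 3.14  -0.     1.566] spin -0.005 rows 0.0 shift before spin [-0.5226 -0.047   0.0544] after [-0.5223 -0.0493  0.0544] n 12.6 open 0.0856 q6 1.81
```

View pics/s4.png

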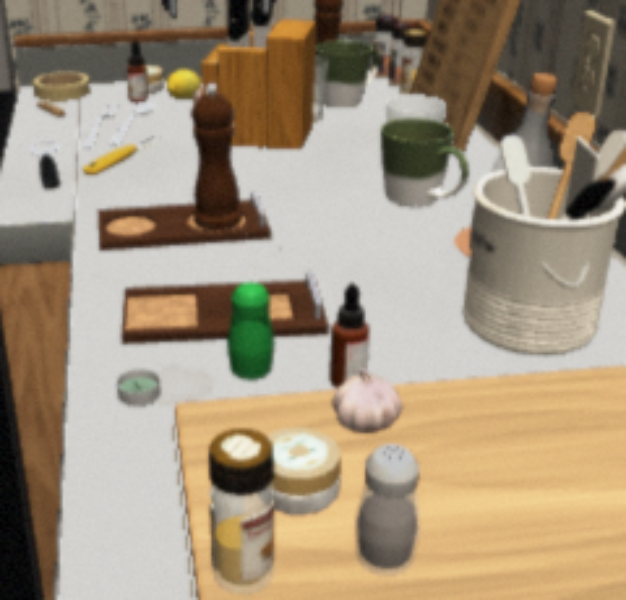

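The mill stands upright in the back round well; the rest of the stock is unmoved. Next the jar.

Emit:
jog_arm([
  [[-0.037,-0.0035,0,0],[-0.037,-0.0035,0,0],[-0.037,-0.0035,0,0],[-0.037,-0.0035,0,0],[-0.037,-0.0035,0,0],[-0.037,-0.0035,0,0],[-0.037,-0.0035,0,0],[-0.037,-0.0035,0,0]],
])

```text
time_s: 10.43
position: [0.5279, -0.0884, 0.2843]
tcp_rot: [3.141, -0.0, 1.564]
ft_force: [1.6, -0.5, 0.1]
opening: 0.0852
finger_force: 0.0
```

Emit:
jog_arm([
  [[-0.037,-0.0035,0.01,0],[-0.037,-0.0035,0.015,0],[-0.037,-0.0035,0.015,0],[-0.037,-0.0035,0.015,0],[-0.037,-0.0035,0.015,0],[-0.037,-0.003,0.015,0],[-0.004,0,0.01,0],[0,0,0,0]],
])

```text
time_s: 11.1
position: [0.5047, -0.3141, 0.1863]
tcp_rot: [-3.139, -0.003, 1.56]
ft_force: [-0.5, 0.3, -0.6]
opening: 0.085
finger_force: 0.0
```

```bash
python3 - <<'E'
from h import *
manip.capture("side"); go(.509,-.3137,.091,1.571)
c=manip.camera_params("wrist"); im=manip.capture("wrist"); np.savez("w5.npz",**c)
cv2.imwrite("pics/w5.png",cv2.cvtColor(im,cv2.COLOR_RGB2BGR))
print(proj(c,(.509,-.3137,.128)),proj(c,(.6057,-.3125,.11)),proj(c,(.63,-.166,.05)))
E
```

```text
t 11.15 pos [ 0.5052 -0.3127  0.1876] rpy [-3.139e+00 -3.000e-03  1.562e+00] spin -0.009 rows 0.1 shift before spin [-0.0012  0.004   0.0966] after [-0.0012  0.004   0.0966] n 2.3 open 0.0855 q6 0.9
[324.09571321 237.74795629] [481.29874362 224.17098573] [502.17142294 -12.76879342]
```

View pics/w5.png

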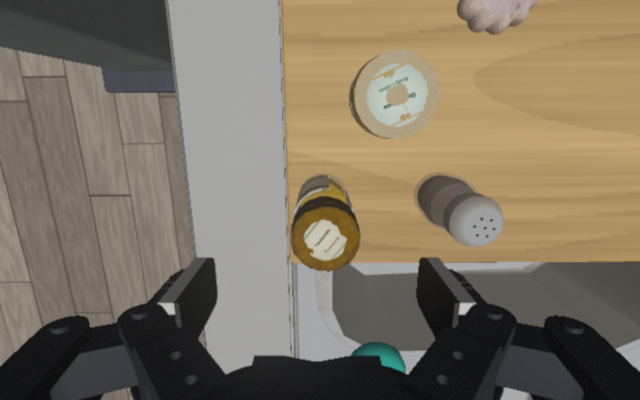

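Jar cap at (326,238) and salt top at (478,221), within 4 px of prediction (324,238), (481,224). Down on the jar.

Emit:
jog_arm([
  [[0,0.0045,0.03,0],[0,0,0.03,0],[0,0,0.025,0],[0,0,0.011,0],[0,0,0,0],[0,0,0,0],[0,0,0,0]],
])

```text
time_s: 11.78
position: [0.5119, -0.3133, 0.0952]
tcp_rot: [3.139, 0.002, 1.565]
ft_force: [0.8, 0.4, 0.1]
opening: 0.0855
finger_force: 0.0
```

Emit:
jog_arm([
  [[0,0,0,0],[0,0,0,0],[0,0,0,0],[0,0,0,0],[0,0,0,0],[0,0,0,0],[0,0,0,0],[0,0,0,0]],
], claw=0, squeeze=40)

```text
time_s: 12.45
position: [0.5108, -0.3135, 0.094]
tcp_rot: [3.141, 0.001, 1.563]
ft_force: [-1.4, -0.2, 5.9]
opening: 0.0395
finger_force: 38.4
```

Emit:
jog_arm([
  [[0,0,-0.01,0],[0,0,-0.02,0],[0,0,-0.03,0],[0,0,-0.03,0],[0,0,-0.03,0],[0,0,-0.02,0],[0,0,0,0],[0,0,0,0]],
])

```text
time_s: 13.12
position: [0.511, -0.3134, 0.2345]
tcp_rot: [3.139, 0.002, 1.564]
ft_force: [-0.5, 0.1, -1.7]
opening: 0.0399
finger_force: 39.1
```

```bash
python3 - <<'E'
from h import *
go(.583,.0727,.22,1.511)
E
```

```text
t 13.12 pos [ 0.511  -0.3134  0.2345] rpy [3.139e+00 2.000e-03 1.564e+00] spin 0.053 rows 0.4 shift before spin [0.3866 0.0693 0.014 ] after [0.3898 0.0488 0.014 ] n 9.4 open 0.0399 q6 0.9
```

Emit:
jog_arm([
  [[0.02,0.003,0,0],[0.035,0.006,0,0],[0.038,0.007,0,0],[0.038,0.007,0,0],[0.038,0.007,0,0],[0.038,0.007,0,0],[0.038,0.007,0,0],[0.038,0.007,0,0]],
])

```text
time_s: 13.78
position: [0.5622, -0.0283, 0.2312]
tcp_rot: [-3.138, -0.001, 1.564]
ft_force: [-0.1, 0.8, -0.1]
opening: 0.0401
finger_force: 39.0
```

Emit:
jog_arm([
  [[0.038,0.007,0,0],[0.035,0.006,0,0],[0.02,0.003,0,0],[0.01,0.002,0.02,0],[0,0,0.03,0],[0,0,0.03,0],[0,0,0,0],[0,0,0,0]],
])

```text
time_s: 14.45
position: [0.5795, 0.0726, 0.1504]
tcp_rot: [-3.135, 0.0, 1.564]
ft_force: [0.6, 0.1, -1.2]
opening: 0.0402
finger_force: 39.3
```

```bash
python3 - <<'E'
from h import *
manip.capture("side");go(.583,.0727,.076,1.564)
E
```

```text
t 14.50 pos [0.5813 0.0724 0.1525] rpy [-3.139 -0.     1.564] spin -0.0 rows 0.0 shift before spin [0.0003 0.0019 0.0765] after [0.0003 0.0019 0.0765] n 1.8 open 0.04 q6 1.58
```

```bash
python3 - <<'E'
from h import *
c=dict(np.load("w4.npz")); im=cv2.imread("pics/w4.png")
m=cv2.inRange(cv2.cvtColor(im,cv2.COLOR_BGR2HSV),(5,60,140),(25,200,255)); m=cv2.morphologyEx(cv2.morphologyEx(m,cv2.MORPH_CLOSE,np.ones((5,5))),cv2.MORPH_OPEN,np.ones((5,5)))
for k in cv2.findContours(m,0,2)[0]:
    if cv2.contourArea(k)>600:
        r=cv2.boundingRect(k); print(r,cv2.contourArea(k),onz(c,(r[0]+r[2]/2,r[1]+r[3]/2),.006).round(4),onz(c,r[:2],.006).round(3),onz(c,(r[0]+r[2],r[1]+r[3]),.006).round(3))
print(proj(c,(.583,.0727,.006)),proj(c,(.479,.079,.006)))
E
```

```text
(315, 248, 45, 40) 1593.5 [0.5838 0.0724 0.006 ] [0.555 0.101 0.006] [0.614 0.043 0.006]
(228, 238, 57, 52) 2722.5 [0.4794 0.0792 0.006 ] [0.446 0.115 0.006] [0.515 0.041 0.006]
(539, 133, 101, 95) 4050.0 [0.8855 0.1844 0.006 ] [0.815 0.241 0.006] [0.961 0.123 0.006]
(196, 58, 53, 56) 2274.5 [0.4545 0.2962 0.006 ] [0.428 0.325 0.006] [0.482 0.266 0.006]
[336.88933645 267.79753727] [256.18486456 264.16006647]
```

Independent confirmation of all wells within 1 mm. Lower the jar.

Emit:
jog_arm([
  [[0,0.001,0.03,0],[0,0,0.02,0],[0,0,0.012,0],[0,0,0.006,0],[0,0,0.002,0],[0,0,0,0],[0,0,0,0],[0,0,0,0]],
])

```text
time_s: 15.17
position: [0.5843, 0.0724, 0.0845]
tcp_rot: [3.139, -0.0, 1.564]
ft_force: [-0.1, 0.2, -0.8]
opening: 0.0398
finger_force: 39.3
```

```bash
python3 - <<'E'
from h import *
manip.capture("side");go(.5835,.0725,.076,1.564);print(manip.get_state()["ft_force"])
E
```

```text
t 15.22 pos [0.5841 0.0725 0.0843] rpy [ 3.139 -0.     1.564] spin -0.0 rows 0.0 shift before spin [ 0.     -0.0006  0.0083] after [ 0.     -0.0006  0.0083] n 0.2 open 0.0397 q6 1.58
[ 0.0161547  -0.09697871 -1.52800877]
```

Emit:
jog_arm([
  [[0,0,0.003,0],[0,0,0.003,0],[0,0,0.0015,0],[0,0,0.001,0],[0,0,0,0],[0,0,0,0],[0,0,0,0]],
])

```text
time_s: 15.8
position: [0.5832, 0.0725, 0.076]
tcp_rot: [3.141, 0.0, 1.564]
ft_force: [-4.1, -0.2, 11.5]
opening: 0.04
finger_force: 40.5
```

Emit:
jog_arm([
  [[0,0,0,0],[0,0,0,0],[0,0,0,0],[0,0,0,0],[0,0,0,0],[0,0,0,0],[0,0,0,0],[0,0,0,0]],
], claw=1)

```text
time_s: 16.47
position: [0.5832, 0.0725, 0.0745]
tcp_rot: [-3.142, -0.0, 1.564]
ft_force: [0.7, -0.5, 1.2]
opening: 0.0853
finger_force: 0.0
```

Emit:
jog_arm([
  [[0,0,-0.015,0],[0,0,-0.03,0],[0,0,-0.035,0],[0,0,-0.035,0],[-0.02,0.005,-0.015,0],[-0.037,0.007,0,0],[-0.037,0.007,0,0],[-0.037,0.007,0,0]],
])

```text
time_s: 17.13
position: [0.6087, -0.0597, 0.2055]
tcp_rot: [3.14, 0.0, 1.565]
ft_force: [0.5, -0.2, -0.2]
opening: 0.0852
finger_force: 0.0
```

Emit:
jog_arm([
  [[-0.037,0.007,0,0],[-0.037,0.007,0,0],[-0.028,0.005,0.01,0],[0,0,0.03,0],[0,0,0.02,0],[0,0,0,0],[0,0,0,0]],
])

```text
time_s: 17.72
position: [0.6255, -0.1605, 0.1435]
tcp_rot: [-3.139, -0.001, 1.564]
ft_force: [0.3, 0.5, 0.3]
opening: 0.0854
finger_force: 0.0
```

```bash
python3 - <<'E'
from h import *
manip.capture("side");go(.630,-.166,.055,1.564)
c=manip.camera_params("wrist"); im=manip.capture("wrist"); np.savez("w6.npz",**c)
cv2.imwrite("pics/w6.png",cv2.cvtColor(im,cv2.COLOR_RGB2BGR))
print(proj(c,(.63,-.166,.05)))
E
```

```text
t 17.77 pos [ 0.6266 -0.1606  0.145 ] rpy [-3.141 -0.     1.564] spin 0.0 rows 0.0 shift before spin [-0.0053  0.0034  0.09  ] after [-0.0053  0.0034  0.09  ] n 2.2 open 0.0856 q6 1.21
[322.15621012 224.39569168]
```

View pics/w6.png

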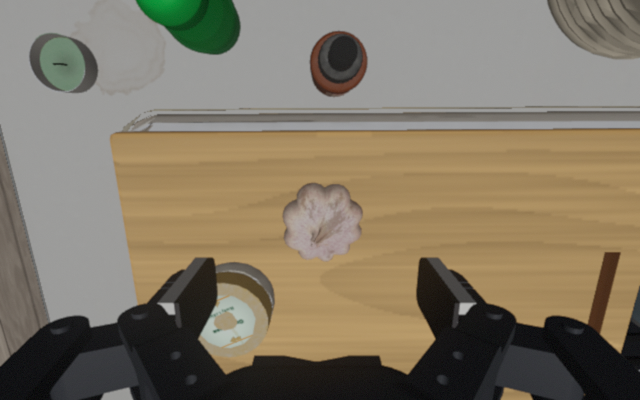

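Garlic at (322,223), as predicted (322,224).

Emit:
jog_arm([
  [[-0.005,0.0035,0.03,0],[0,0,0.03,0],[0,0,0.02,0],[0,0,0.007,0],[0,0,0,0],[0,0,0,0],[0,0,0,0]],
])

```text
time_s: 18.4
position: [0.6317, -0.1662, 0.06]
tcp_rot: [3.138, 0.001, 1.564]
ft_force: [0.9, -0.6, 0.3]
opening: 0.0853
finger_force: 0.0
```

```bash
python3 - <<'E'
from h import *
manip.capture("side");go(.630,-.166,.055,1.564)
E
```

```text
t 18.45 pos [ 0.6317 -0.1663  0.0599] rpy [3.138e+00 1.000e-03 1.564e+00] spin 0.0 rows 0.0 shift before spin [ 0.0003 -0.0017  0.0049] after [ 0.0003 -0.0017  0.0049] n 0.1 open 0.0856 q6 1.21
```

Emit:
jog_arm([
  [[0,-0.0015,0.004,0],[0,0,0,0],[0,0,0,0]],
])

```text
time_s: 18.7
position: [0.6284, -0.1659, 0.0539]
tcp_rot: [3.141, 0.0, 1.564]
ft_force: [0.8, 0.6, 0.7]
opening: 0.0857
finger_force: 0.0
```

Emit:
jog_arm([
  [[0,0,0,0],[0,0,0,0],[0,0,0,0],[0,0,0,0],[0,0,0,0],[0,0,0,0],[0,0,0,0]],
], claw=0, squeeze=25)

```text
time_s: 19.28
position: [0.6287, -0.1659, 0.054]
tcp_rot: [3.141, 0.0, 1.564]
ft_force: [-2.0, -0.2, 4.1]
opening: 0.0516
finger_force: 26.3
```

Emit:
jog_arm([
  [[0,0,-0.01,0],[0,0,-0.02,0],[0,0,-0.03,0],[0,0,-0.035,0],[0,0,-0.035,0],[0,0,-0.02,0],[0,0,0,0],[0,0,0,0]],
])

```text
time_s: 19.95
position: [0.6293, -0.1661, 0.2053]
tcp_rot: [3.139, 0.001, 1.564]
ft_force: [-0.5, -0.4, -0.7]
opening: 0.0519
finger_force: 26.3
```

```bash
python3 - <<'E'
from h import *
go(.479,.079,.12,1.564)
E
```

```text
t 19.95 pos [ 0.6293 -0.1661  0.2053] rpy [3.139e+00 1.000e-03 1.564e+00] spin -0.0 rows 0.0 shift before spin [ 0.2442 -0.1522  0.0846] after [ 0.2442 -0.1522  0.0846] n 7.2 open 0.0519 q6 1.21
```

Emit:
jog_arm([
  [[0.02,-0.012,0,0],[0.03,-0.019,0,0],[0.032,-0.02,0,0],[0.032,-0.02,0,0],[0.032,-0.02,0,0],[0.032,-0.02,0,0],[0.03,-0.019,0,0],[0.02,-0.013,0,0]],
])

```text
time_s: 20.62
position: [0.4834, 0.0655, 0.2018]
tcp_rot: [-3.137, -0.001, 1.565]
ft_force: [-0.1, 1.2, -0.8]
opening: 0.0519
finger_force: 26.3
```

Emit:
jog_arm([
  [[0.016,-0.009,0,0],[0,0,0.02,0],[0,0,0.035,0],[0,0,0.03,0],[0,0,0.02,0],[0,0,0,0],[0,0,0,0],[0,0,0,0]],
])

```text
time_s: 21.28
position: [0.4783, 0.0792, 0.0989]
tcp_rot: [-3.141, -0.0, 1.564]
ft_force: [0.0, 0.4, 0.9]
opening: 0.0518
finger_force: 26.4
```

```bash
python3 - <<'E'
from h import *
im=manip.capture("side");go(.479,.079,.036,1.564)
cv2.imwrite("pics/s6.png",cv2.resize(cv2.cvtColor(im,cv2.COLOR_RGB2BGR)[110:260,250:410],(640,600),interpolation=cv2.INTER_CUBIC))
E
```

```text
t 21.33 pos [0.479  0.0792 0.0995] rpy [ 3.14  -0.     1.564] spin -0.0 rows 0.0 shift before spin [-0.0002 -0.      0.0635] after [-0.0002 -0.      0.0635] n 1.5 open 0.0519 q6 1.59
```

View pics/s6.png

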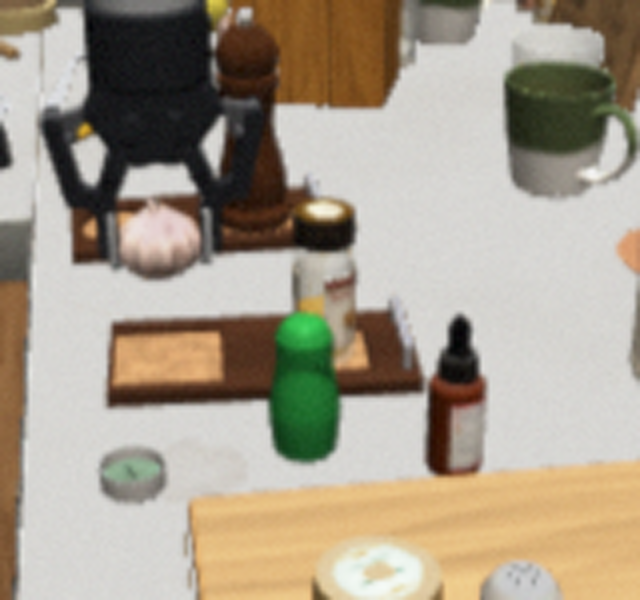

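Garlic held upright at crop (158,240), jar standing in its back well, mill in its own. The gripper's knuckles would come close to the jar, so I turn the wrist about 55° before lowering.

Emit:
jog_arm([
  [[0,0,0,-0.12],[0,0,0,-0.12],[0,0,0,-0.12],[0,0,0,-0.12],[0,0,0,-0.12],[0,0,0,-0.12],[0,0,0,-0.12],[0,0,0,-0.12]],
])

```text
time_s: 22.0
position: [0.4795, 0.0792, 0.1002]
tcp_rot: [3.14, 0.003, 2.53]
ft_force: [-0.3, 0.6, -0.3]
opening: 0.0518
finger_force: 26.4
```

Emit:
jog_arm([
  [[0,0,0.02,0],[0,0,0.02,0],[0,0,0.01,0],[0,0,0,0],[0,0,0,0],[0,0,0,0],[0,0,0,0]],
])

```text
time_s: 22.58
position: [0.4792, 0.0792, 0.0497]
tcp_rot: [3.14, 0.002, 2.524]
ft_force: [0.7, 0.2, -0.2]
opening: 0.0518
finger_force: 26.4
```

```bash
python3 - <<'E'
from h import *
im=manip.capture("side");go(.479,.079,.036)
E
```

```text
t 22.63 pos [0.4791 0.0792 0.0496] rpy [3.141e+00 2.000e-03 2.524e+00] spin 0 rows 0.0 shift before spin [-0.     -0.0003  0.0136] after [-0.     -0.0003  0.0136] n 0.3 open 0.0519 q6 0.63
```

Emit:
jog_arm([
  [[0,0,0.005,0],[0,0,0.004,0],[0,0,0.003,0],[0,0,0.001,0],[0,0,0,0],[0,0,0,0],[0,0,0,0]],
])

```text
time_s: 23.22
position: [0.4781, 0.0792, 0.0359]
tcp_rot: [-3.141, 0.0, 2.524]
ft_force: [-2.2, -0.0, 7.2]
opening: 0.0516
finger_force: 27.0
```

Emit:
jog_arm([
  [[0,0,0,0],[0,0,0,0],[0,0,0,0],[0,0,0,0],[0,0,0,0],[0,0,0,0],[0,0,0,0]],
], claw=1)

```text
time_s: 23.8
position: [0.4781, 0.0792, 0.0355]
tcp_rot: [-3.141, -0.0, 2.524]
ft_force: [-0.2, 0.2, 0.7]
opening: 0.0851
finger_force: 0.0
```

Emit:
jog_arm([
  [[0,0,-0.01,0],[0,0,-0.025,0],[0,0,-0.035,0],[0,0,-0.035,0],[0,0,-0.035,0],[0,0,-0.02,0],[0,0,0,0]],
])

```text
time_s: 24.38
position: [0.4812, 0.0793, 0.2011]
tcp_rot: [3.136, 0.007, 2.524]
ft_force: [0.8, 0.2, -0.1]
opening: 0.0855
finger_force: 0.0
```

Emit:
jog_arm([
  [[0,0,0,0.12],[0,0,0,0.12],[0,0,0,0.12],[0,0,0,0.12],[0,0,0,0.12],[0,0,0,0.12],[0,0,0,0.12],[0,0,0,0.12]],
])

```text
time_s: 25.05
position: [0.4777, 0.0792, 0.1954]
tcp_rot: [-3.141, 0.0, 1.558]
ft_force: [-0.3, 0.6, 0.1]
opening: 0.0856
finger_force: 0.0
```

```bash
python3 - <<'E'
from h import *
im=manip.capture("side");go(.605,-.3125,.17,1.571)
cv2.imwrite("pics/s7.png",cv2.resize(cv2.cvtColor(im,cv2.COLOR_RGB2BGR)[140:320,250:450],(667,600),interpolation=cv2.INTER_CUBIC))
E
```

```text
t 25.10 pos [0.4777 0.0792 0.1954] rpy [-3.141  0.     1.554] spin -0.017 rows 0.1 shift before spin [-0.3895  0.1338  0.0253] after [-0.3917  0.1273  0.0253] n 9.9 open 0.0854 q6 1.6
```

View pics/s7.png

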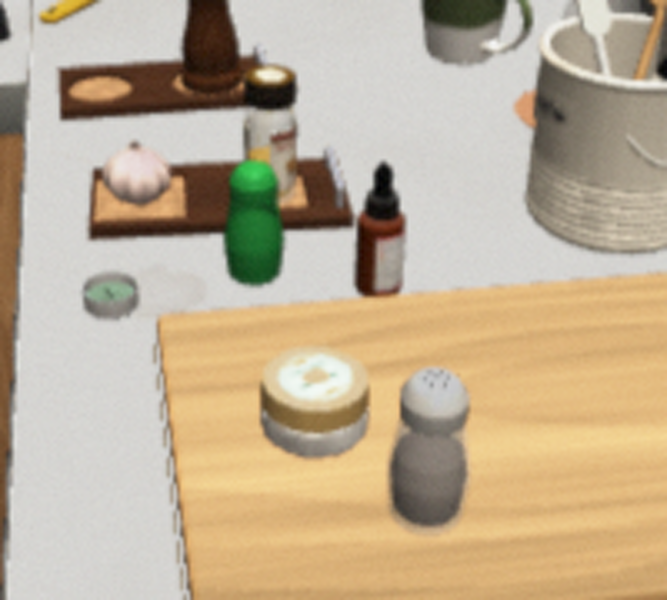

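Garlic stands upright in its front well (138,172); jar still in place. Now the salt shaker.

Emit:
jog_arm([
  [[-0.035,0.012,0,0],[-0.036,0.012,0,0],[-0.036,0.012,0,0],[-0.036,0.012,0,0],[-0.036,0.012,0,0],[-0.036,0.012,0,0],[-0.036,0.012,0,0],[-0.036,0.012,0,0]],
])

```text
time_s: 25.77
position: [0.5721, -0.2102, 0.1953]
tcp_rot: [-3.141, -0.0, 1.566]
ft_force: [0.4, 1.2, 0.5]
opening: 0.0857
finger_force: 0.0
```

Emit:
jog_arm([
  [[-0.036,0.012,0,0],[-0.036,0.012,0,0],[-0.03,0.012,0,0],[0,0,0.02,0],[0,0,0,0],[0,0,0,0],[0,0,0,0]],
])

```text
time_s: 26.35
position: [0.6069, -0.3095, 0.1755]
tcp_rot: [-3.14, -0.001, 1.566]
ft_force: [0.1, 0.7, 0.3]
opening: 0.0854
finger_force: 0.0
```

```bash
python3 - <<'E'
from h import *
c=dict(np.load("w5.npz")); print(onz(c,(478,221),.110))
im=manip.capture("side");go(.6045,-.3115,.100,1.571)
E
```

```text
[ 0.6034367  -0.31043894  0.11      ]
t 26.40 pos [ 0.6073 -0.3095  0.1762] rpy [-3.141 -0.     1.566] spin -0.005 rows 0.0 shift before spin [-0.002  -0.0028  0.0762] after [-0.002  -0.0028  0.0762] n 1.8 open 0.0853 q6 1.0
```

Emit:
jog_arm([
  [[-0.002,-0.003,0.03,0],[0,0,0.03,0],[0,0,0.013,0],[0,0,0.004,0],[0,0,0,0],[0,0,0,0],[0,0,0,0]],
])

```text
time_s: 26.98
position: [0.6058, -0.3131, 0.1008]
tcp_rot: [3.139, 0.002, 1.564]
ft_force: [-0.3, -0.2, 0.3]
opening: 0.0854
finger_force: 0.0
```

Emit:
jog_arm([
  [[0,0,0,0],[0,0,0,0],[0,0,0,0],[0,0,0,0],[0,0,0,0],[0,0,0,0],[0,0,0,0],[0,0,0,0]],
], claw=0, squeeze=40)

```text
time_s: 27.65
position: [0.6048, -0.3129, 0.0992]
tcp_rot: [3.141, 0.001, 1.564]
ft_force: [-0.4, -0.1, 5.2]
opening: 0.0332
finger_force: 38.2
```

Emit:
jog_arm([
  [[0,0,-0.01,0],[0,0,-0.02,0],[0,0,-0.03,0],[0,0,-0.03,0],[0,0,-0.03,0],[0,0,-0.01,0],[0,0,0,0],[0,0,0,0]],
])

```text
time_s: 28.32
position: [0.6043, -0.3126, 0.228]
tcp_rot: [-3.141, -0.0, 1.564]
ft_force: [-0.0, 0.5, -0.9]
opening: 0.0334
finger_force: 38.3
```

```bash
python3 - <<'E'
from h import *
go(.4543,.2967,.16)
E
```

```text
t 28.32 pos [ 0.6043 -0.3126  0.228 ] rpy [-3.141 -0.     1.564] spin 0 rows 0.0 shift before spin [ 0.6082 -0.1542  0.0681] after [ 0.6082 -0.1542  0.0681] n 15.1 open 0.0334 q6 0.99
```

Emit:
jog_arm([
  [[0.025,-0.006,0,0],[0.035,-0.009,0,0],[0.039,-0.01,0,0],[0.039,-0.01,0,0],[0.039,-0.01,0,0],[0.039,-0.01,0,0],[0.039,-0.01,0,0],[0.039,-0.01,0,0]],
])

```text
time_s: 28.98
position: [0.529, -0.0162, 0.2259]
tcp_rot: [-3.137, -0.001, 1.563]
ft_force: [1.2, -0.0, -0.7]
opening: 0.033
finger_force: 38.4
```

Emit:
jog_arm([
  [[0.039,-0.01,0,0],[0.039,-0.01,0,0],[0.039,-0.01,0,0],[0.039,-0.01,0,0],[0.039,-0.01,0,0],[0.039,-0.01,0,0],[0.035,-0.009,0,0],[0.025,-0.006,0,0]],
])

```text
time_s: 29.65
position: [0.4557, 0.2785, 0.2259]
tcp_rot: [-3.137, 0.001, 1.566]
ft_force: [1.6, -0.2, -0.8]
opening: 0.0337
finger_force: 38.4
```

Emit:
jog_arm([
  [[0.01,-0.004,0,0],[0,0,0,-0.12],[0,0,0,-0.12],[0,0,0,-0.12],[0,0,0,-0.12],[0,0,0,-0.12],[0,0,0,-0.12],[0,0,0,-0.12]],
])

```text
time_s: 30.32
position: [0.4536, 0.2851, 0.2264]
tcp_rot: [-3.138, -0.001, 2.409]
ft_force: [1.1, 0.7, -1.4]
opening: 0.0333
finger_force: 38.4
```

Emit:
jog_arm([
  [[0,0,0,-0.12],[0,0,0,-0.12],[0,0,0,-0.12],[0,0,0,0],[0,0,0,0],[0,0,0,0]],
])

```text
time_s: 30.82
position: [0.4542, 0.2858, 0.2275]
tcp_rot: [-3.14, -0.001, 2.761]
ft_force: [1.0, -0.9, -1.3]
opening: 0.0334
finger_force: 38.4
```

```bash
python3 - <<'E'
from h import *
manip.capture("side");go(.4543,.2967,.08)
E
```

```text
t 30.87 pos [0.4543 0.2859 0.2278] rpy [-3.140e+00 -1.000e-03  2.761e+00] spin 0 rows 0.0 shift before spin [0.0039 0.0101 0.1478] after [0.0039 0.0101 0.1478] n 3.6 open 0.0334 q6 0.8
```

Emit:
jog_arm([
  [[0.004,0.01,0,0],[0,0,0.03,0],[0,0,0.035,0],[0,0,0.035,0],[0,0,0.025,0],[0,0,0.01,0],[0,0,0,0],[0,0,0,0]],
])

```text
time_s: 31.53
position: [0.4549, 0.2977, 0.094]
tcp_rot: [3.141, -0.0, 2.764]
ft_force: [0.4, 0.5, -1.1]
opening: 0.0335
finger_force: 38.4
```

```bash
python3 - <<'E'
from h import *
manip.capture("side");go(.4543,.2967,.081);print(manip.get_state()["ft_force"])
E
```

```text
t 31.58 pos [0.4557 0.298  0.0949] rpy [3.140e+00 1.000e-03 2.764e+00] spin 0 rows 0.0 shift before spin [ 0.0009 -0.0017  0.0139] after [ 0.0009 -0.0017  0.0139] n 0.3 open 0.033 q6 0.82
[ 0.55148532 -0.52724275 -0.78195107]
```

Emit:
jog_arm([
  [[0,-0.001,0.005,0],[0,0,0.004,0],[0,0,0.003,0],[0,0,0.001,0],[0,0,0,0],[0,0,0,0],[0,0,0,0]],
])

```text
time_s: 32.17
position: [0.4547, 0.2964, 0.0811]
tcp_rot: [3.141, 0.001, 2.764]
ft_force: [0.1, -0.1, 4.2]
opening: 0.0329
finger_force: 38.6
```

Emit:
jog_arm([
  [[0,0,0,0],[0,0,0,0],[0,0,0,0],[0,0,0,0],[0,0,0,0],[0,0,0,0],[0,0,0,0],[0,0,0,0]],
], claw=1)

```text
time_s: 32.83
position: [0.4543, 0.2962, 0.0805]
tcp_rot: [-3.142, -0.0, 2.764]
ft_force: [-0.2, -0.4, 0.4]
opening: 0.0854
finger_force: 0.0
```

Emit:
jog_arm([
  [[0,0,-0.015,0],[0,0,-0.03,0],[0,0,-0.035,0],[0,0,-0.035,0],[0,0,-0.035,0],[0,0,-0.02,0],[0,0,0,0],[0,0,0,0]],
])

```text
time_s: 33.5
position: [0.455, 0.2966, 0.2518]
tcp_rot: [3.139, 0.002, 2.764]
ft_force: [-0.6, -0.0, -0.8]
opening: 0.0857
finger_force: 0.0
```

```bash
python3 - <<'E'
from h import *
im=manip.capture("side");go(.4543,.2967,.3)
cv2.imwrite("pics/s8.png",cv2.resize(cv2.cvtColor(im,cv2.COLOR_RGB2BGR)[110:290,240:420],(600,600),interpolation=cv2.INTER_CUBIC))
E
```

```text
t 33.55 pos [0.4541 0.2962 0.2504] rpy [3.141 0.    2.764] spin 0 rows 0.0 shift before spin [ 0.      0.0006 -0.0496] after [ 0.      0.0006 -0.0496] n 1.2 open 0.0855 q6 0.82
```

View pics/s8.png

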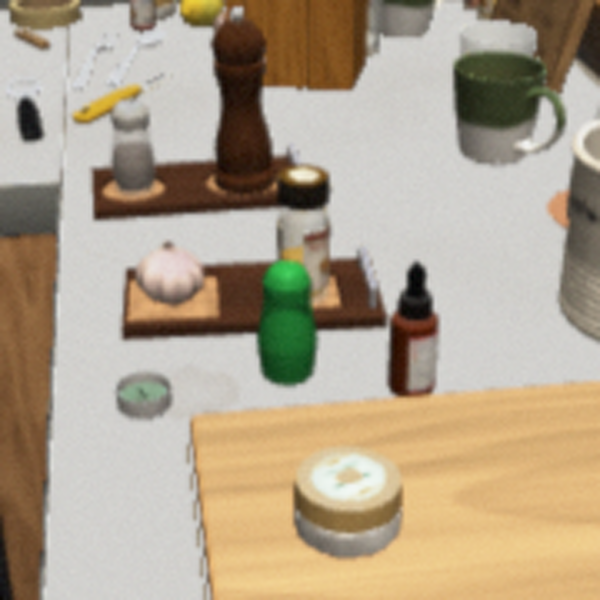

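All four stand upright in their wells: salt (132,150), mill (243,110), garlic (170,273), jar (303,230). The tin, tea light, dropper and green look-alike haven't moved, and the gripper is clear.

```bash
python3 -c "
from cell import manip
print(manip.sign_off())"
```

```text
the job is handed in; nothing more can be done
None
```

Both kits are made up and handed in at about 34 s: the mill and salt shaker are in the round wells and the jar and garlic in the square wells, each tall item loaded first, all standing upright, with the tin, tea light and dropper untouched.

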